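# Press a mounted picture: tray home, then exactly two turns of squeeze

### The job

Gently push the press's picture tray fully home under the press. Then turn the crank clockwise (seen from above): it first runs loose, and from the point where you feel the screw bite, give it exactly two full turns more, then let go. Do not force the tray against its stop, and leave the bottles and the cup where they stand.

Things in the scene. Friction and masses are not known exactly. Their poses are not given: they have to be found in the camera images.
- press: Squat grey picture press, 200 x 200 mm, 104 mm high, fixed to the table: a gear box on two side walls, the screw hidden inside. Origin: centre of its underside, on the table. z up; its tray comes out along its own -y. A steel crank on its flat top turns about the vertical axis through the origin; winding is clockwise from above.
- pivot (a point): Point on the crank's axis, 145 mm above the table; axes as the press. Slack: clockwise the crank runs loose (under 0.5 N at its grip) for 0.5 to 5.3 rad, unknown, ending at no fixed direction; then it bites and carries the screw: about 10 N at the grip while turning (some 3 N left at rest), the same over all turns. Only the screw's turning counts; nothing shows it. The screw stays where it is left.
- knob (a point): Centre (half-way up) of the black upright round grip on the crank arm: 22 mm in diameter, 50 mm high (120 to 170 mm above the table), spinning freely about its own axis, 50 mm from the crank's axis. This point's x points outward along the arm. The steel arm under it is 18 mm wide, its top 118 mm above the table.
- tray (a joint): Aluminium tray carrying a white picture frame, that slides in the press along the press's y axis: 0 = fully home against its stop, grows (m) as it comes out along the press's -y; at most 0.11. It slides with about 2 N of friction and the stop is rigid.
- tray_push (a point): Centre of the outer face of the tray's upright front plate (90 mm wide across, 8 mm thick, from 11 to 66 mm above the table; this point is 42 mm up). Axes as the press: the face looks to its -y and is pushed along +y. The plate sits on rubber buffers that give about 2 N per mm, up to 8 mm, then go solid. With the tray home the face stands 42 mm outside the press's wall.
- ink_a: White ink bottle, bystander, 38 mm in diameter, 95 mm high, upright; origin at the centre of its underside.
- ink_b: Amber ink bottle with brass cap, bystander, 34 mm in diameter, 110 mm high, upright; origin at the centre of its underside.
- cup: Small lilac plastic cup, bystander, 66 mm in diameter at the rim, 60 mm high, upright; origin at the centre of its underside.

How it is judged:
On the way, in this order (a step that is already met when the one before it is completed fails the run):
1. the tray is pushed home before the screw is turned (value of joint tray below 0.003 m and value of joint screw below 0.628319 rad), for 0.2 s.
2. the screw is turned with the tray home (value of joint tray below 0.003 m and value of joint screw between 3.14159 and 10.6814 rad), for 0.2 s.
At the end, for the whole second after the job is handed in: The tray is home (within 3 mm of its stop) and the screw has been turned two full turns from its bite, to within 30 degrees either way; the crank is let go and at rest (value of joint tray below 0.003 m and value of joint screw between 12.0428 and 13.09 rad and linear speed of grip below 0.01 m/s); the robot touches nothing.
It fails at once if the tray is pushed or struck with more than 30 N (contact force between tray and anything else above 30 N).
It fails at once if a bottle or the cup is moved more than 20 mm or tipped over (distance of any of ink_a, ink_b, cup from where it was at the start of the episode above 0.02 m or angle between any of ink_a, ink_b, cup's own z axis and vertical above 0.5 rad).
It also fails if it takes over 72 s, if anything falls off the work surface, if the arm or the gripper's body presses on something with over 40 N, if the wrist force passes 120 N, or if a joint passes its speed limit or range.

### The arm

A 6-joint arm with a two-finger parallel gripper is mounted at the origin on the work surface. World frame = base frame: x ahead of the robot, y to its left, z up, the work surface at z = 0. Lengths are in m, angles in rad, forces in N, time in s.
With the tool pointing down it reaches from about 0.375 to 0.9 m from the base axis. Payload 3.1 kg.
Tool frame: the origin (TCP) lies at the very end of the fingers, on their centre line; the grasp point (between the pads) lies 19 mm behind it; z points along the fingers, y is the line along which they close (so a half turn about z gives the same grasp; the last joint's range is limited). The gripper opens to 87 mm and grips with 3 to 60 N. Pads are 19 mm wide; open, the fingers measure 117 mm over their backs; the gripper's body (75 mm by 190 mm) begins 51 mm behind the grasp point.
Start: joints at [-1.413, 0.527, 1.433, -0, 1.181, -0.178], TCP at [0.207, -0.59, 0.223] pointing down, gripper open.
Joint ranges: [-3.08, 3.08], [-0.75, 2.2], [0.22, 2.44], [-1.43, 4.57], [0, 2.65], [-2.85, 2.85]. Speed limits (rad/s): [2.79, 2.79, 3.14, 3.14, 3.14, 3.14].

### API

Orientations are given as a unit quaternion [x, y, z, w].
In Python, from rig import status, viewer, robot gives the robot as it stands.
- The arm moves only by the tool arm_command, never from a script. Its arguments are lists of equal length, an entry for each row: "delta_rot": the turn, a rotation vector about the tool's x, y, z in degrees, a list of three; "delta_pos": the shift along the tool's x, y, z in m, a list of three; "gripper": the closure, from -1 (fully open) to 1 (shut). In form: {"delta_rot": [[rx, ry, rz], ...], "delta_pos": [[dx, dy, dz], ...], "gripper": [gripper, ...]}. A call has 1 to 12 rows; each row is the pose to reach, as a shift and turn from the pose commanded when the call began, along the tool's axes at that moment; what a row does not reach only later rows make up. A row lasts 1/12 s, in which the tool goes at most 41.7 mm and 7.16 degrees, less where a joint would pass 70% of its speed; a pose out of reach is approached as far as the arm can. A call with a gripper value outside its range is refused whole. The fingers move at their own pace and stop on an object; "grip_force" is the grip in N (left out, the last holds). Time passes only in rows, so rows that repeat a pose let the fingers close. It gives the time, the measured TCP pose, the force, the opening and the grip force at its end, in the units of the state.
- status.get_obs(): the state, without advancing time (a new reading comes with each control period).
- viewer.camera(name): name is "scene" or "top" or "wrist"; returns a dict with "pixels" (384x512x3 uint8, blue, green, red), "fx", "fy", "cx", "cy" (pixels), "pose" (4x4, takes a point from camera to world coordinates); the wrist camera has in their place "mount" (4x4, takes a point from camera to tool coordinates, whose origin is the TCP and whose axes are the flange's). Camera axes: x right, y down, z forward; pixel columns grow to the right and rows downward; lengths in m; the calibration is good to about 2 mm. A picture is of the moment at which its call begins: read the wrist's pose just before it. There is no depth.
- robot.hand_in(): hands the job in; it is judged then, once.
The state is a dict: "time": time; "q": joint angles; "joint_velocities": joint speeds; "joint_torque": joint torques, N m; "position": TCP position; "tool_rot": TCP orientation; "ft_force": force on the tool from outside, world axes, zero at the start; "moment": the same for the moment, N m; "grip_width": finger opening in m; "grip_force": force on a finger pad.
Only numpy, scipy, OpenCV 4.12 (cv2) and the standard library are available. Lean on these libraries where they do the work, as an engineer would, in place of code of your own. Each camera call takes 0.05 s, during which the arm holds its last target. There are 200 camera calls.

## Working session

There is one attempt and no reset: what is moved stays moved. The work goes in short steps, Python scripts to look and compute and a tool call to move; the robot and the scene stay as the last step left them, time stands still between calls to the robot, and variables do not carry over. Pictures are saved under pics/ and viewed, at most 10 in all, crops included, and the job is handed in when it is done.

Besides the shell and the picture viewer there is one more tool, called as name(argument=value, ...) on one line, values as JSON. arm_command: Moves the arm, as the interface text tells. Its arguments: {"type":"object","properties":{"delta_rot":{"type":"array","items":{"type":"array","items":{"type":"number"}}},"delta_pos":{"type":"array","items":{"type":"array","items":{"type":"number"}}},"gripper":{"type":"array","items":{"type":"number"}},"grip_force":{"type":"number"}},"required":["delta_rot","delta_pos","gripper"]}

```bash
mkdir -p pics; python3 - <<'E'
from rig import status, viewer, robot
import cv2,numpy as np,pickle
o=status.get_obs();print(o)
d={}
for n in("scene","top"):
    c=viewer.camera(n);d[n]=c;cv2.imwrite(f"pics/{n}.png",c["pixels"]);print(n,c["fx"],c["fy"],c["cx"],c["cy"],np.round(c["pose"],3).tolist())
pickle.dump(d,open("cams.pkl","wb"))
a=[d[n]["pixels"] for n in d]
E
```

```text
{'time': 0.0, 'q': array([-1.41248712e+00,  5.28459915e-01,  1.43391520e+00, -3.32105240e-05,
        1.18137757e+00, -1.78474287e-01]), 'joint_velocities': array([ 0.00194992,  0.00070053, -0.00148536,  0.00094001, -0.00086134,
        0.00016673]), 'joint_torque': array([-6.03947119e-04, -4.40041387e+01, -1.76592869e+01,  6.32940070e-02,
        5.82835218e-02, -1.64794260e-04]), 'position': array([ 0.20644909, -0.58913795,  0.22157137]), 'tool_rot': array([ 9.85853946e-01,  1.67603196e-01, -4.46533516e-06, -1.08011315e-03]), 'ft_force': array([-0.56241074, -0.43132016, -0.23572203]), 'moment': array([-0.04966839,  0.04301247,  0.01327687]), 'grip_force': 0.0, 'grip_width': 0.08702644054667796}
scene 388.3823935990385 388.3823935990385 259.8515088430568 193.12367690343277 [[-0.197, 0.833, -0.517, 1.179], [0.98, 0.163, -0.111, 0.144], [-0.008, -0.529, -0.849, 1.117], [0.0, 0.0, 0.0, 1.0]]
top 469.76024489059085 469.76024489059085 257.6812780148359 181.56319610857656 [[0.007, -0.997, 0.073, 0.427], [-1.0, -0.006, 0.006, -0.007], [-0.006, -0.073, -0.997, 1.673], [0.0, 0.0, 0.0, 1.0]]
```

View pics/top.png

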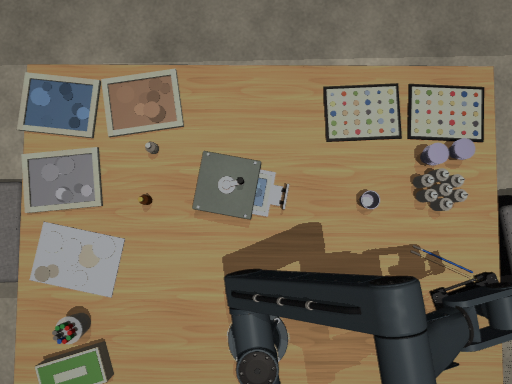

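View pics/scene.png

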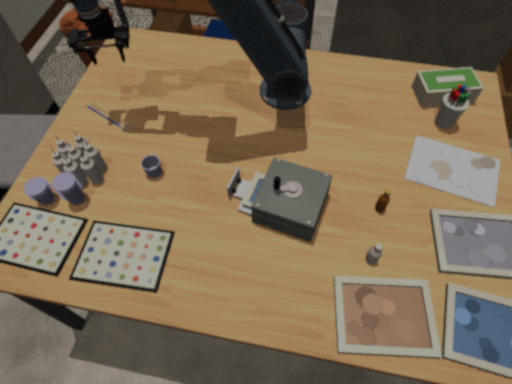

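The top view shows the press centred near (227,185), with the knob at about (240,181) and the tray plate at about (284,195). The bottles are at (151,147) and (146,199), and the cup at (369,199), all clear of the press. I'll enlarge the press for pixel accuracy.

```bash
python3 - <<'E'
import cv2,numpy as np,pickle
d=pickle.load(open("cams.pkl","rb"))
a=cv2.resize(d["top"]["pixels"][140:230,185:300],None,fx=5,fy=5,interpolation=cv2.INTER_CUBIC)
b=cv2.resize(d["scene"]["pixels"][150:245,220:340],None,fx=3,fy=3,interpolation=cv2.INTER_CUBIC)
cv2.imwrite("pics/topc.png",a);cv2.imwrite("pics/scc.png",b)
E
```

```text
(no output)
```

View pics/topc.png

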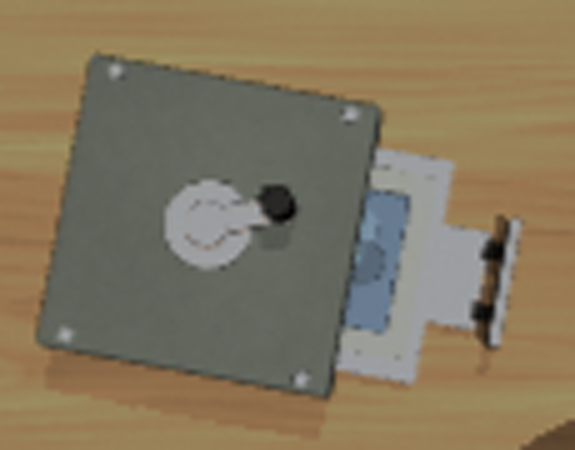

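View pics/scc.png

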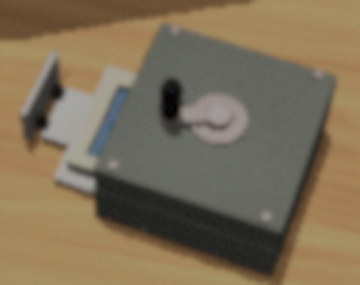

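Top crop: the press corners are at (95,55), (382,105), (330,397) and (38,345). The knob top is at about (278,202), and the plate's outer top edge runs from (519,221) to (495,347).

```bash
cat > h.py <<'E'
import numpy as np,pickle
def ray(c,u,v,z):
    P=np.array(c["pose"]);r=P[:3,:3]@[(u-c["cx"])/c["fx"],(v-c["cy"])/c["fy"],1]
    return (P[:3,3]+r*(z-P[2,3])/r[2])[:2]
E
python3 - <<'E'
from h import *
from scipy.spatial.transform import Rotation as R
from rig import status
d=pickle.load(open("cams.pkl","rb"));
t=lambda x,y,z:ray(d["top"],185+(x+.5)/5-.5,140+(y+.5)/5-.5,z)
s=lambda x,y,z:ray(d["scene"],220+(x+.5)/3-.5,150+(y+.5)/3-.5,z)
for nm,f,C,k,pl in(("top",t,[(95,55),(382,105),(330,397),(38,345)],(278,202),[(519,221),(495,347)]),("scene",s,[(332,73),(165,26),(98,188),(282,232)],(172,86),[(55,52),(22,112)])):
    c=np.array([f(*p,.104) for p in C]);m=c.mean(0)
    print(nm,"corners",c.round(3).tolist(),"ctr",m.round(4),"sides",[round(np.linalg.norm(c[i]-c[i-1]),3) for i in range(4)])
    if nm=="top":
        y=(c[0]+c[3]-c[1]-c[2]);print("yaw y axis dir",y/np.linalg.norm(y), "psi",np.degrees(np.arctan2(-y[0],y[1])))
    kk=f(*k,.17);print("knob",kk.round(4),"r",np.linalg.norm(kk-m),"ang",np.degrees(np.arctan2(*(kk-m)[::-1])))
    p=np.array([f(*q,.066) for q in pl]);print("plate",p.round(4).tolist(),p.mean(0),np.linalg.norm(p[0]-p[1]),"from ctr",p.mean(0)-m)
for n,u,v in(("cup",369,199),("a",151,147),("b",146,199)):print(n,ray(d["top"],u,v,.06))
print(R.from_quat(status.get_obs()["tool_rot"]).as_matrix().round(3).tolist())
E
```

```text
top corners [[0.645, 0.186], [0.613, -0.008], [0.417, 0.026], [0.45, 0.221]] ctr [0.5313 0.1062] sides [np.float64(0.198), np.float64(0.196), np.float64(0.199), np.float64(0.198)]
yaw y axis dir [0.16734422 0.98589853] psi -9.633442197016564
knob [0.5419 0.0588] r 0.04863984205843874 ang -77.43053459375726
plate [[0.5378, -0.1021], [0.4515, -0.0859]] [ 0.49464821 -0.09401007] 0.0878733868039402 from ctr [-0.03669354 -0.20024645]
scene corners [[0.449, 0.217], [0.422, 0.033], [0.632, 0.004], [0.646, 0.189]] ctr [0.5371 0.1108] sides [np.float64(0.199), np.float64(0.186), np.float64(0.213), np.float64(0.186)]
knob [0.542  0.0603] r 0.050698464526621245 ang -84.45828211821555
plate [[0.4522, -0.0842], [0.5362, -0.1011]] [ 0.49421834 -0.09268186] 0.08571253696136415 from ctr [-0.04290146 -0.20344852]
cup [ 0.48774952 -0.37890382]
a [0.66307991 0.37391179]
b [0.48273594 0.38692221]
[[0.944, 0.33, -0.0], [0.33, -0.944, 0.002], [0.0, -0.002, -1.0]]
```

arm_command(delta_rot=[[0, 0, -61], [0, 0, -61], [0, 0, -61], [0, 0, -61], [0, 0, -61], [0, 0, -61], [0, 0, -61], [0, 0, -61], [0, 0, -61], [0, 0, -61], [0, 0, -61], [0, 0, -61]], delta_pos=[[0.419, -0.336, 0], [0.419, -0.336, 0], [0.419, -0.336, 0], [0.419, -0.336, 0], [0.419, -0.336, 0], [0.419, -0.336, 0], [0.419, -0.336, 0], [0.419, -0.336, 0], [0.419, -0.336, 0], [0.419, -0.336, 0], [0.419, -0.336, 0], [0.419, -0.336, 0]], gripper=[1, 1, 1, 1, 1, 1, 1, 1, 1, 1, 1, 1], grip_force=20)

```text
time: 1.1
position: [0.4718, -0.1637, 0.2224]
tool_rot: [0.764, 0.645, -0.0, -0.0]
ft_force: [0.7, -1.0, -0.1]
grip_width: 0.0147
grip_force: 0.0
```

arm_command(delta_rot=[[0, 0, 0], [0, 0, 0], [0, 0, 0], [0, 0, 0]], delta_pos=[[0, 0, 0.04], [0, 0, 0.08], [0, 0, 0.1], [0, 0, 0.1]], gripper=[1, 1, 1, 1])

```text
time: 1.43
position: [0.4683, -0.1632, 0.1185]
tool_rot: [0.764, 0.645, -0.002, -0.005]
ft_force: [-0.2, 0.2, -0.5]
grip_width: 0.0009
grip_force: 0.0
```

arm_command(delta_rot=[[0, 0, 0], [0, 0, 0], [0, 0, 0], [0, 0, 0], [0, 0, 0], [0, 0, 0]], delta_pos=[[0, 0.01, 0.03], [0, 0.018, 0.06], [0.01, 0.018, 0.083], [0.03, 0.018, 0.083], [0.038, 0.018, 0.083], [0.038, 0.018, 0.083]], gripper=[1, 1, 1, 1, 1, 1])

```text
time: 1.93
position: [0.4959, -0.1303, 0.0403]
tool_rot: [0.764, 0.646, 0.0, 0.0]
ft_force: [-0.7, 0.1, -0.0]
grip_width: 0.0007
grip_force: 0.0
```

```bash
python3 - <<'E'
from rig import viewer
import cv2
c=viewer.camera("scene")["pixels"][110:245,190:340]
cv2.imwrite("pics/pre.png",cv2.resize(c,None,fx=4,fy=4,interpolation=cv2.INTER_CUBIC))
E
```

```text
(no output)
```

View pics/pre.png

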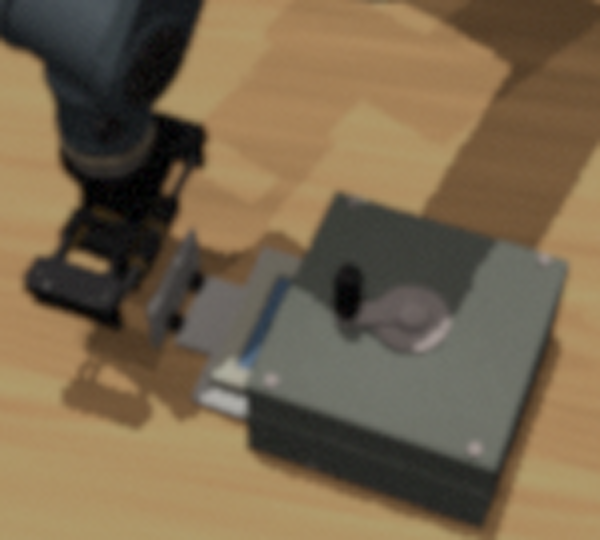

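The closed fingers stand in front of the plate (about (175,290)), level with it and clear of it. Starting a slow push.

arm_command(delta_rot=[[0, 0, 0], [0, 0, 0], [0, 0, 0], [0, 0, 0], [0, 0, 0], [0, 0, 0], [0, 0, 0], [0, 0, 0], [0, 0, 0], [0, 0, 0], [0, 0, 0], [0, 0, 0]], delta_pos=[[0.004, 0, 0], [0.008, 0, 0], [0.012, 0, 0], [0.016, 0, 0], [0.02, 0, 0], [0.023, 0, 0], [0.026, 0, 0], [0.029, 0, 0], [0.032, 0, 0], [0.035, 0, 0], [0.038, 0, 0], [0.041, 0, 0]], gripper=[1, 1, 1, 1, 1, 1, 1, 1, 1, 1, 1, 1])

```text
time: 2.98
position: [0.5027, -0.0908, 0.0396]
tool_rot: [0.764, 0.645, 0.0, 0.0]
ft_force: [-0.4, -1.6, 0.1]
grip_width: 0.0006
grip_force: 1.1
```

arm_command(delta_rot=[[0, 0, 0], [0, 0, 0], [0, 0, 0], [0, 0, 0], [0, 0, 0], [0, 0, 0], [0, 0, 0], [0, 0, 0], [0, 0, 0], [0, 0, 0]], delta_pos=[[0.003, 0, 0], [0.006, 0, 0], [0.009, 0, 0], [0.012, 0, 0], [0.015, 0, 0], [0.018, 0, 0], [0.021, 0, 0], [0.024, 0, 0], [0.027, 0, 0], [0.03, 0, 0]], gripper=[1, 1, 1, 1, 1, 1, 1, 1, 1, 1])

```text
time: 3.82
position: [0.5077, -0.0611, 0.0396]
tool_rot: [0.764, 0.645, 0.0, 0.0]
ft_force: [0.7, -2.6, 0.8]
grip_width: 0.0004
grip_force: 1.1
```

arm_command(delta_rot=[[0, 0, 0], [0, 0, 0], [0, 0, 0], [0, 0, 0], [0, 0, 0], [0, 0, 0]], delta_pos=[[0.002, 0, 0], [0.004, 0, 0], [0.006, 0, 0], [0.008, 0, 0], [0.01, 0, 0], [0.012, 0, 0]], gripper=[1, 1, 1, 1, 1, 1])

```text
time: 4.32
position: [0.5095, -0.0493, 0.0395]
tool_rot: [0.764, 0.645, 0.0, -0.0]
ft_force: [0.9, -2.9, 0.2]
grip_width: 0.0003
grip_force: 1.0
```

arm_command(delta_rot=[[0, 0, 0], [0, 0, 0], [0, 0, 0]], delta_pos=[[0.001, 0, 0], [0.002, 0, 0], [0.003, 0, 0]], gripper=[1, 1, 1])

```text
time: 4.57
position: [0.5099, -0.0464, 0.0395]
tool_rot: [0.764, 0.645, -0.0, -0.0]
ft_force: [0.9, -1.9, 0.2]
grip_width: 0.0004
grip_force: 1.0
```

arm_command(delta_rot=[[0, 0, 0], [0, 0, 0]], delta_pos=[[0.001, 0, 0], [0.002, 0, 0]], gripper=[1, 1])

```text
time: 4.73
position: [0.5102, -0.0445, 0.0395]
tool_rot: [0.764, 0.645, -0.0, -0.0]
ft_force: [0.7, -1.7, -0.4]
grip_width: 0.0005
grip_force: 1.0
```

arm_command(delta_rot=[[0, 0, 0], [0, 0, 0]], delta_pos=[[0.001, 0, 0], [0.002, 0, 0]], gripper=[1, 1])

```text
time: 4.9
position: [0.5106, -0.0426, 0.0395]
tool_rot: [0.764, 0.645, -0.0, -0.0]
ft_force: [1.3, -3.5, -0.2]
grip_width: 0.0
grip_force: 1.8
```

arm_command(delta_rot=[[0, 0, 0], [0, 0, 0]], delta_pos=[[0.001, 0, 0], [0.0015, 0, 0]], gripper=[1, 1])

```text
time: 5.07
position: [0.5108, -0.0415, 0.0395]
tool_rot: [0.764, 0.645, -0.0, 0.0]
ft_force: [-0.9, -5.7, 0.0]
grip_width: 0.0002
grip_force: 2.9
```

Force rises. One more small step to confirm that this is the stop.

arm_command(delta_rot=[[0, 0, 0], [0, 0, 0], [0, 0, 0]], delta_pos=[[0.001, 0, 0], [0.0015, 0, 0], [0.0015, 0, 0]], gripper=[1, 1, 1])

```text
time: 5.32
position: [0.5109, -0.0405, 0.0396]
tool_rot: [0.764, 0.645, -0.001, 0.0]
ft_force: [-0.5, -7.6, -0.4]
grip_width: 0.0008
grip_force: 3.8
```

arm_command(delta_rot=[[0, 0, 0], [0, 0, 0], [0, 0, 0], [0, 0, 0], [0, 0, 0], [0, 0, 0], [0, 0, 0], [0, 0, 0], [0, 0, 0], [0, 0, 0], [0, 0, 0], [0, 0, 0]], delta_pos=[[-0.003, 0, 0], [-0.01, 0, 0], [-0.03, 0, 0], [-0.03, 0, -0.04], [-0.03, 0, -0.08], [-0.03, 0, -0.12], [-0.03, 0, -0.16], [-0.03, 0, -0.19], [0.005, 0.005, -0.19], [0.04, 0.01, -0.19], [0.04, 0.014, -0.19], [0.04, 0.014, -0.19]], gripper=[1, 1, 1, 1, 1, 1, 1, 0, -0.2, -0.2, -0.2, -0.2])

```text
time: 6.32
position: [0.5315, -0.0009, 0.2294]
tool_rot: [0.763, 0.646, 0.0, -0.0]
ft_force: [0.2, -0.3, 0.0]
grip_width: 0.0257
grip_force: 0.0
```

```bash
python3 - <<'E'
from rig import viewer,status
import cv2,pickle
o=status.get_obs();print(o["position"],o["tool_rot"],o["grip_width"])
w=viewer.camera("wrist");w["obs"]=o;t=viewer.camera("top");pickle.dump((w,t),open("w.pkl","wb"))
a=cv2.resize(w["pixels"],(512,384));b=cv2.resize(t["pixels"][140:230,185:300],None,fx=4.2667,fy=4.2667,interpolation=cv2.INTER_CUBIC)
b=cv2.copyMakeBorder(b,0,0,0,0,0)
cv2.imwrite("pics/w1.png",a);cv2.imwrite("pics/t1.png",b)
print(w["fx"],w["cx"],w["cy"],w["mount"])
E
```

```text
[ 0.53154353 -0.0008831   0.22943272] [ 7.63286783e-01  6.46059631e-01  4.80304580e-06 -4.90167042e-04] 0.025722239760401465
311.1213851715584 261.2029724240521 187.0169885990977 [[-3.73807815e-04 -9.65878170e-01 -2.58996564e-01  7.10531138e-02]
 [ 9.99999699e-01 -5.36976856e-04  5.59260394e-04  3.74972451e-05]
 [-6.79252567e-04 -2.58996277e-01  9.65878081e-01 -1.63129488e-01]
 [ 0.00000000e+00  0.00000000e+00  0.00000000e+00  1.00000000e+00]]
```

View pics/w1.png

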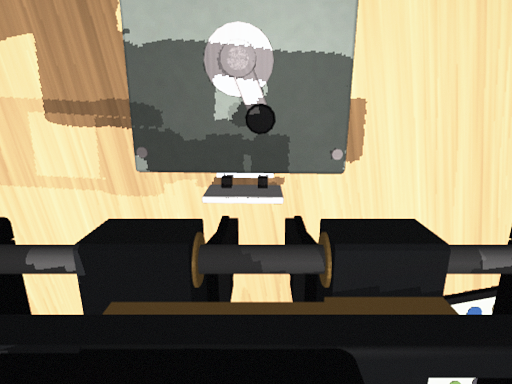

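The wrist view shows the knob top at (260,118), the hub cap at (238,58) and the white disc centred at about (239,60). The plate's outer edge runs along row 201 from column 204 to 283.

```bash
python3 - <<'E'
from h import *
from scipy.spatial.transform import Rotation as R
w,t=pickle.load(open("w.pkl","rb"));o=w["obs"]
T=np.eye(4);T[:3,:3]=R.from_quat(o["tool_rot"]).as_matrix();T[:3,3]=o["position"]
w["pose"]=T@np.array(w["mount"])
f=lambda u,v,z:ray(w,u,v,z)
k=f(260,118,.17);print("knob",k)
for z in(.106,.118,.124):
  h=f(238,58,z);print("hub",z,h,np.linalg.norm(k-h),np.degrees(np.arctan2(*(k-h)[::-1])))
p=[f(204,202,.066),f(283,202,.066)];m=np.mean(p,0);print("plate",p,m,np.linalg.norm(p[0]-p[1]))
c=np.array([.532,.107]);print("dist along y",(m-c)@[.167,.986])
print("front corners",f(136,172,.104),f(345,172,.104))
E
```

```text
knob [0.54099069 0.05975028]
hub 0.106 [0.53005089 0.10982392] 0.05125474161312764 -77.6759951208076
hub 0.118 [0.53061071 0.10811735] 0.04946834874699961 -77.887569283746
hub 0.124 [0.53089062 0.10726406] 0.04857541921903428 -77.99919118472563
plate [array([ 0.46400598, -0.02349301]), array([ 0.54977388, -0.03789169])] [ 0.50688993 -0.03069235] 0.0869681273687398
dist along y -0.13995803905519985
front corners [0.41600448 0.02712752] [ 0.61140449 -0.00567745]
```

arm_command(delta_rot=[[0, 0, 0], [0, 0, 0], [0, 0, 0], [0, 0, 0], [0, 0, 0], [0, 0, 0], [0, 0, 0], [0, 0, 0], [0, 0, 0], [0, 0, 0]], delta_pos=[[0.02, 0, 0], [0.04, 0, 0], [0.061, 0, 0], [0.061, 0, 0], [0.061, 0, 0.02], [0.061, 0, 0.045], [0.061, 0, 0.07], [0.061, 0, 0.09], [0.061, 0, 0.097], [0.061, 0, 0.097]], gripper=[-0.5, -0.5, -0.5, -0.5, -0.5, -0.5, -0.5, -0.5, -0.5, -0.5])

```text
time: 7.25
position: [0.54, 0.0564, 0.1305]
tool_rot: [0.765, 0.644, -0.002, -0.002]
ft_force: [-0.3, -0.6, 0.5]
grip_width: 0.065
grip_force: 0.0
```

arm_command(delta_rot=[[0, 0, 0], [0, 0, 0], [0, 0, 0], [0, 0, 0], [0, 0, 0], [0, 0, 0], [0, 0, 0], [0, 0, 0]], delta_pos=[[0, 0, 0], [0, 0, 0], [0, 0, 0], [0, 0, 0], [0, 0, 0], [0, 0, 0], [0, 0, 0], [0, 0, 0]], gripper=[0, 0.3, 1, 1, 1, 1, 1, 1], grip_force=35)

```text
time: 7.92
position: [0.542, 0.0577, 0.1327]
tool_rot: [0.764, 0.645, 0.0, 0.0]
ft_force: [-0.3, 0.3, 1.2]
grip_width: 0.0205
grip_force: 35.0
```

```bash
cat > circ.py <<'E'
import numpy as np,sys,json
# start k, number of rows, step(deg): offsets in tool axes; index angle 0 = grasp
def P(d,a0=-68,r=.05): a=np.radians(a0-np.asarray(d));return r*np.c_[np.sin(a),np.cos(a)]
if __name__=="__main__":
    for s0,s1,n in [tuple(map(float,a.split(","))) for a in sys.argv[1:]]:
        d=P(np.linspace(s0,s1,int(n)+1));d=(d-d[0])[1:]
        print(s0,s1,json.dumps([[round(x,4),round(y,4),0] for x,y in d]))
E
python3 circ.py $(for i in 0 20 40 60 80 100 120 140 160 180 200 220 240 260 280 300 320 340; do echo $i,$((i+20)),2; done)
```

```text
0.0 20.0 [[-0.0025, -0.0083, 0], [-0.0036, -0.017, 0]]
20.0 40.0 [[0.0005, -0.0087, 0], [0.0024, -0.0172, 0]]
40.0 60.0 [[0.0034, -0.008, 0], [0.0082, -0.0153, 0]]
60.0 80.0 [[0.0059, -0.0064, 0], [0.0129, -0.0116, 0]]
80.0 100.0 [[0.0078, -0.004, 0], [0.0161, -0.0065, 0]]
100.0 120.0 [[0.0087, -0.0011, 0], [0.0174, -0.0006, 0]]
120.0 140.0 [[0.0085, 0.002, 0], [0.0165, 0.0054, 0]]
140.0 160.0 [[0.0073, 0.0047, 0], [0.0137, 0.0107, 0]]
160.0 180.0 [[0.0052, 0.007, 0], [0.0092, 0.0147, 0]]
180.0 200.0 [[0.0025, 0.0083, 0], [0.0036, 0.017, 0]]
200.0 220.0 [[-0.0005, 0.0087, 0], [-0.0024, 0.0172, 0]]
220.0 240.0 [[-0.0034, 0.008, 0], [-0.0082, 0.0153, 0]]
240.0 260.0 [[-0.0059, 0.0064, 0], [-0.0129, 0.0116, 0]]
260.0 280.0 [[-0.0078, 0.004, 0], [-0.0161, 0.0065, 0]]
280.0 300.0 [[-0.0087, 0.0011, 0], [-0.0174, 0.0006, 0]]
300.0 320.0 [[-0.0085, -0.002, 0], [-0.0165, -0.0054, 0]]
320.0 340.0 [[-0.0073, -0.0047, 0], [-0.0137, -0.0107, 0]]
340.0 360.0 [[-0.0052, -0.007, 0], [-0.0092, -0.0147, 0]]
```

arm_command(delta_rot=[[0, 0, 0], [0, 0, 0]], delta_pos=[[-0.0025, -0.0083, 0], [-0.0036, -0.017, 0]], gripper=[1, 1])

```text
time: 8.08
position: [0.5248, 0.0564, 0.1327]
tool_rot: [0.764, 0.645, 0.0, 0.001]
ft_force: [0.2, 0.2, 1.2]
grip_width: 0.0212
grip_force: 35.0
```

arm_command(delta_rot=[[0, 0, 0], [0, 0, 0]], delta_pos=[[0.0005, -0.0087, 0], [0.0024, -0.0172, 0]], gripper=[1, 1])

```text
time: 8.25
position: [0.5067, 0.0618, 0.1327]
tool_rot: [0.764, 0.645, -0.0, 0.0]
ft_force: [0.1, -1.8, 1.9]
grip_width: 0.0204
grip_force: 35.0
```

arm_command(delta_rot=[[0, 0, 0], [0, 0, 0]], delta_pos=[[0.0034, -0.008, 0], [0.0082, -0.0153, 0]], gripper=[1, 1])

```text
time: 8.42
position: [0.4941, 0.0718, 0.1329]
tool_rot: [0.764, 0.645, -0.0, 0.002]
ft_force: [2.2, -13.1, -2.0]
grip_width: 0.0206
grip_force: 35.0
```

arm_command(delta_rot=[[0, 0, 0], [0, 0, 0]], delta_pos=[[0.0059, -0.0064, 0], [0.0129, -0.0116, 0]], gripper=[1, 1])

```text
time: 8.58
position: [0.4847, 0.0851, 0.1328]
tool_rot: [0.763, 0.646, -0.002, 0.002]
ft_force: [0.1, -12.0, 2.7]
grip_width: 0.0209
grip_force: 35.0
```

arm_command(delta_rot=[[0, 0, 0], [0, 0, 0]], delta_pos=[[0.0078, -0.004, 0], [0.0161, -0.0065, 0]], gripper=[1, 1])

```text
time: 8.75
position: [0.4799, 0.1025, 0.1327]
tool_rot: [0.764, 0.646, -0.002, 0.001]
ft_force: [-2.3, -11.3, 4.8]
grip_width: 0.021
grip_force: 35.0
```

arm_command(delta_rot=[[0, 0, 0]], delta_pos=[[0, 0, 0]], gripper=[1])

```text
time: 8.83
position: [0.4798, 0.1039, 0.1327]
tool_rot: [0.763, 0.646, -0.002, 0.001]
ft_force: [-1.9, -6.6, 4.1]
grip_width: 0.0209
grip_force: 35.0
```

```bash
python3 circ.py 100,220,12 220,340,12 340,460,12 700,760,6
```

```text
100.0 220.0 [[0.0087, -0.0011, 0], [0.0174, -0.0006, 0], [0.0258, 0.0014, 0], [0.0339, 0.0048, 0], [0.0412, 0.0095, 0], [0.0476, 0.0155, 0], [0.0528, 0.0224, 0], [0.0568, 0.0302, 0], [0.0593, 0.0385, 0], [0.0604, 0.0472, 0], [0.0599, 0.0559, 0], [0.0579, 0.0644, 0]]
220.0 340.0 [[-0.0034, 0.008, 0], [-0.0082, 0.0153, 0], [-0.0141, 0.0217, 0], [-0.0211, 0.027, 0], [-0.0288, 0.0309, 0], [-0.0372, 0.0335, 0], [-0.0458, 0.0345, 0], [-0.0545, 0.0341, 0], [-0.063, 0.0321, 0], [-0.071, 0.0287, 0], [-0.0783, 0.0239, 0], [-0.0847, 0.018, 0]]
340.0 460.0 [[-0.0052, -0.007, 0], [-0.0092, -0.0147, 0], [-0.0118, -0.0231, 0], [-0.0128, -0.0317, 0], [-0.0124, -0.0404, 0], [-0.0104, -0.0489, 0], [-0.007, -0.0569, 0], [-0.0022, -0.0642, 0], [0.0037, -0.0706, 0], [0.0107, -0.0759, 0], [0.0184, -0.0798, 0], [0.0268, -0.0824, 0]]
700.0 760.0 [[-0.0052, -0.007, 0], [-0.0092, -0.0147, 0], [-0.0118, -0.0231, 0], [-0.0128, -0.0317, 0], [-0.0124, -0.0404, 0], [-0.0104, -0.0489, 0]]
```

arm_command(delta_rot=[[0, 0, 0], [0, 0, 0], [0, 0, 0], [0, 0, 0], [0, 0, 0], [0, 0, 0], [0, 0, 0], [0, 0, 0], [0, 0, 0], [0, 0, 0], [0, 0, 0], [0, 0, 0]], delta_pos=[[0.0087, -0.0011, 0], [0.0174, -0.0006, 0], [0.0258, 0.0014, 0], [0.0339, 0.0048, 0], [0.0412, 0.0095, 0], [0.0476, 0.0155, 0], [0.0528, 0.0224, 0], [0.0568, 0.0302, 0], [0.0593, 0.0385, 0], [0.0604, 0.0472, 0], [0.0599, 0.0559, 0], [0.0579, 0.0644, 0]], gripper=[1, 1, 1, 1, 1, 1, 1, 1, 1, 1, 1, 1])

```text
time: 9.83
position: [0.5482, 0.1528, 0.1325]
tool_rot: [0.764, 0.645, -0.004, -0.005]
ft_force: [-10.8, 3.7, 12.0]
grip_width: 0.0208
grip_force: 35.0
```

arm_command(delta_rot=[[0, 0, 0], [0, 0, 0], [0, 0, 0], [0, 0, 0], [0, 0, 0], [0, 0, 0], [0, 0, 0], [0, 0, 0], [0, 0, 0], [0, 0, 0], [0, 0, 0], [0, 0, 0]], delta_pos=[[-0.0034, 0.008, 0], [-0.0082, 0.0153, 0], [-0.0141, 0.0217, 0], [-0.0211, 0.027, 0], [-0.0288, 0.0309, 0], [-0.0372, 0.0335, 0], [-0.0458, 0.0345, 0], [-0.0545, 0.0341, 0], [-0.063, 0.0321, 0], [-0.071, 0.0287, 0], [-0.0783, 0.0239, 0], [-0.0847, 0.018, 0]], gripper=[1, 1, 1, 1, 1, 1, 1, 1, 1, 1, 1, 1])

```text
time: 10.83
position: [0.5613, 0.0674, 0.1329]
tool_rot: [0.765, 0.644, 0.005, 0.001]
ft_force: [7.5, 8.0, -3.6]
grip_width: 0.021
grip_force: 35.0
```

arm_command(delta_rot=[[0, 0, 0], [0, 0, 0], [0, 0, 0], [0, 0, 0], [0, 0, 0], [0, 0, 0], [0, 0, 0], [0, 0, 0], [0, 0, 0], [0, 0, 0], [0, 0, 0], [0, 0, 0]], delta_pos=[[-0.0052, -0.007, 0], [-0.0092, -0.0147, 0], [-0.0118, -0.0231, 0], [-0.0128, -0.0317, 0], [-0.0124, -0.0404, 0], [-0.0104, -0.0489, 0], [-0.007, -0.0569, 0], [-0.0022, -0.0642, 0], [0.0037, -0.0706, 0], [0.0107, -0.0759, 0], [0.0184, -0.0798, 0], [0.0268, -0.0824, 0]], gripper=[1, 1, 1, 1, 1, 1, 1, 1, 1, 1, 1, 1])

```text
time: 11.83
position: [0.4799, 0.1024, 0.1327]
tool_rot: [0.764, 0.646, -0.002, 0.001]
ft_force: [-2.1, -11.5, 4.4]
grip_width: 0.0208
grip_force: 35.0
```

arm_command(delta_rot=[[0, 0, 0], [0, 0, 0], [0, 0, 0], [0, 0, 0], [0, 0, 0], [0, 0, 0], [0, 0, 0], [0, 0, 0], [0, 0, 0], [0, 0, 0], [0, 0, 0], [0, 0, 0]], delta_pos=[[0.0087, -0.0011, 0], [0.0174, -0.0006, 0], [0.0258, 0.0014, 0], [0.0339, 0.0048, 0], [0.0412, 0.0095, 0], [0.0476, 0.0155, 0], [0.0528, 0.0224, 0], [0.0568, 0.0302, 0], [0.0593, 0.0385, 0], [0.0604, 0.0472, 0], [0.0599, 0.0559, 0], [0.0579, 0.0644, 0]], gripper=[1, 1, 1, 1, 1, 1, 1, 1, 1, 1, 1, 1])

```text
time: 12.83
position: [0.5482, 0.1527, 0.1325]
tool_rot: [0.764, 0.645, -0.004, -0.005]
ft_force: [-9.9, 4.3, 12.5]
grip_width: 0.021
grip_force: 35.0
```

arm_command(delta_rot=[[0, 0, 0], [0, 0, 0], [0, 0, 0], [0, 0, 0], [0, 0, 0], [0, 0, 0], [0, 0, 0], [0, 0, 0], [0, 0, 0], [0, 0, 0], [0, 0, 0], [0, 0, 0]], delta_pos=[[-0.0034, 0.008, 0], [-0.0082, 0.0153, 0], [-0.0141, 0.0217, 0], [-0.0211, 0.027, 0], [-0.0288, 0.0309, 0], [-0.0372, 0.0335, 0], [-0.0458, 0.0345, 0], [-0.0545, 0.0341, 0], [-0.063, 0.0321, 0], [-0.071, 0.0287, 0], [-0.0783, 0.0239, 0], [-0.0847, 0.018, 0]], gripper=[1, 1, 1, 1, 1, 1, 1, 1, 1, 1, 1, 1])

```text
time: 13.83
position: [0.5612, 0.0674, 0.1329]
tool_rot: [0.765, 0.644, 0.005, 0.001]
ft_force: [7.4, 7.2, -3.4]
grip_width: 0.0211
grip_force: 35.0
```

arm_command(delta_rot=[[0, 0, 0], [0, 0, 0], [0, 0, 0], [0, 0, 0], [0, 0, 0], [0, 0, 0], [0, 0, 0], [0, 0, 0]], delta_pos=[[-0.0052, -0.007, 0], [-0.0092, -0.0147, 0], [-0.0118, -0.0231, 0], [-0.0128, -0.0317, 0], [-0.0124, -0.0404, 0], [-0.0124, -0.0404, 0], [-0.0124, -0.0404, 0], [-0.0124, -0.0404, 0]], gripper=[1, 1, 1, 1, 1, 1, 1, 1])

```text
time: 14.5
position: [0.5197, 0.0575, 0.1329]
tool_rot: [0.764, 0.645, 0.002, 0.004]
ft_force: [6.1, -6.3, -4.5]
grip_width: 0.0208
grip_force: 35.0
```

arm_command(delta_rot=[[0, 0, 0], [0, 0, 0], [0, 0, 0], [0, 0, 0], [0, 0, 0], [0, 0, 0], [0, 0, 0]], delta_pos=[[0.002, -0.0085, 0], [0.0046, -0.015, 0], [0.0067, -0.0188, 0], [0.0067, -0.0188, 0], [0.0067, -0.0188, 0], [0.0067, -0.0188, 0], [0.0067, -0.0188, 0]], gripper=[1, 1, 1, 1, 1, 1, 1])

```text
time: 15.08
position: [0.5005, 0.0662, 0.1328]
tool_rot: [0.764, 0.646, -0.0, 0.003]
ft_force: [1.8, -10.0, 0.4]
grip_width: 0.0209
grip_force: 35.0
```

arm_command(delta_rot=[[0, 0, 0], [0, 0, 0], [0, 0, 0], [0, 0, 0], [0, 0, 0], [0, 0, 0]], delta_pos=[[-0.0017, 0.003, 0], [-0.0017, 0.003, 0], [-0.0017, 0.003, 0], [-0.0017, 0.003, 0], [-0.0017, 0.003, 0], [-0.0017, 0.003, 0]], gripper=[1, 1, 0, -0.4, -0.5, -0.5])

```text
time: 15.58
position: [0.5011, 0.067, 0.1323]
tool_rot: [0.764, 0.645, 0.0, -0.0]
ft_force: [0.2, -0.2, 0.1]
grip_width: 0.0398
grip_force: 0.0
```

arm_command(delta_rot=[[0, 0, 0], [0, 0, 0], [0, 0, 0], [0, 0, 0], [0, 0, 0], [0, 0, 0], [0, 0, 0], [0, 0, 0], [0, 0, 0]], delta_pos=[[0, 0, 0], [0, 0, -0.01], [0, 0, -0.03], [0, 0, -0.06], [0, 0, -0.1], [-0.04, 0, -0.1], [-0.07, 0, -0.1], [-0.07, 0, -0.1], [-0.07, 0, -0.1]], gripper=[-0.5, -0.5, -0.5, -0.5, -0.5, -0.5, -0.5, -0.5, -0.5])

```text
time: 16.33
position: [0.4897, -0.0036, 0.2334]
tool_rot: [0.765, 0.644, 0.0, 0.0]
ft_force: [-0.2, -0.0, -0.0]
grip_width: 0.0651
grip_force: 0.0
```

```bash
python3 - <<'E'
from rig import viewer,status
import cv2,pickle
o=status.get_obs()
w=viewer.camera("wrist");w["obs"]=o;pickle.dump(w,open("w2.pkl","wb"))
cv2.imwrite("pics/w2.png",w["pixels"]);print(o["position"],o["tool_rot"])
E
```

```text
[ 0.48966567 -0.00359216  0.23341458] [7.65332727e-01 6.43634588e-01 4.96238148e-04 2.96405145e-04]
```

View pics/w2.png

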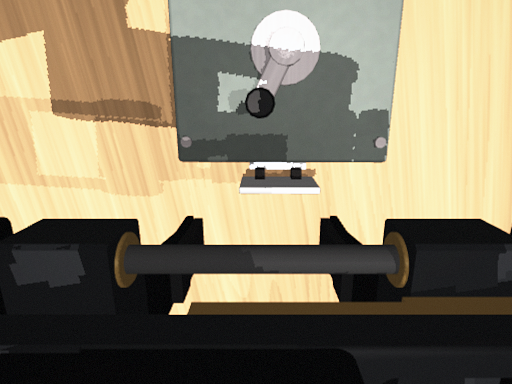

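The knob is at (260,102), as expected and released. The tray plate, with its outer edge along row 190, is still home, and the gripper is clear.

```bash
python3 -c "
from h import *
from scipy.spatial.transform import Rotation as R
w=pickle.load(open('w2.pkl','rb'));o=w['obs']
T=np.eye(4);T[:3,:3]=R.from_quat(o['tool_rot']).as_matrix();T[:3,3]=o['position'];w['pose']=T@np.array(w['mount'])
k=ray(w,260,102,.17);print(k,np.degrees(np.arctan2(k[1]-.108,k[0]-.5308)))
from rig import robot;print(robot.hand_in())"
```

```text
[0.50146245 0.06759715] -125.98437228093485
the job is handed in; nothing more can be done
None
```

I pushed the tray home, turned the crank two full turns past the estimated bite point (good to about 9 degrees), released it and handed the job in at about 16 s; the verdict was not reported back.

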